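# Twist the matching lid onto the bakery tub

### The arm

A 7-joint arm with a two-finger parallel gripper is mounted at the origin on the work surface. World frame = base frame: x ahead of the robot, y to its left, z up, the work surface at z = 0. Lengths are in m, angles in rad, forces in N, time in s.
With the tool pointing down it reaches from about 0.4 to 0.85 m from the base axis. Payload 10.4 kg.
Tool frame: the origin (TCP) lies midway between the tips of the shut fingers; the grasp point (between the pads) lies 19 mm behind it (manip.tcp_to_grasp is the distance from the TCP to the grasp point, in m); x points along the fingers, y is the direction in which the jaws open and shut, and the axes are right-handed (so a half turn about x gives the same grasp; the last joint's range is limited). The gripper opens to 85 mm and grips with 20 to 120 N. Pads are 22 mm wide; open, the fingers measure 114 mm over their backs; the gripper's body (76 mm by 85 mm) begins 54 mm behind the grasp point. The pads swing forward as they close: fully open they stand 13 mm farther back than shut.
Start: joints at [-1.283, 0.332, -0.065, 1.46, 0.022, 1.35, -0.088], TCP at [0.191, 0.595, 0.231] pointing down, gripper open.
Joint ranges: [-2.6, 2.6], [-0.5, 2.12], [-1.47, 1.34], [0.16, 2.42], [-1.27, 4.41], [0.06, 2.06], [-2.6, 2.6]. Speed limits (rad/s): [2.22, 2.22, 2.79, 2.79, 3.14, 3.14, 3.14].

### API

Orientations are given as a unit quaternion [x, y, z, w].
In Python, from workcell import monitor, viewer, manip gives the robot as it stands. The module is installed in compiled form; this text tells all that it offers.
- The arm moves only by the tool send_rows, never from a script. Its arguments are lists of equal length, an entry for each row: "grip": the closure in counts, from 0 (fully open) to 255 (shut); "offset": the shift along the tool's x, y, z in mm, a list of three; "twist": the turn about the tool's x in degrees. In form: {"grip": [grip, ...], "offset": [[tx, ty, tz], ...], "twist": [twist, ...]}. A call has exactly 5 rows; each row is the pose to reach, as a shift and turn from the pose commanded when the call began, along the tool's axes at that moment; what a row does not reach only later rows make up. A row lasts 1/12 s, in which the tool goes at most 41.7 mm and 7.16 degrees, less where a joint would pass 70% of its speed; a pose out of reach is approached as far as the arm can. A call with a gripper value outside its range is refused whole. The fingers move at their own pace and stop on an object; "newtons" is the grip in N (left out, the last holds). Time passes only in rows, so rows that repeat a pose let the fingers close, or fill a call up. It gives the time, the measured TCP pose, the force and the opening at its end, in the units of the state.
- monitor.get_obs(): the state, without advancing time (a new reading comes with each control period).
- viewer.camera(name): name is "scene" or "top"; returns (picture, depth): 400x640x3 uint8, blue, green, red; 400x640 float32, m along the optical axis (not along the pixel's ray), 0 where there is no reading.
- viewer.camera_model(name): a dict with "camera_matrix" (3x3 intrinsics, pixels), "R" (3x3) and "t" (3): a world point X has camera coordinates R X + t. Camera axes: x right, y down, z forward; pixel columns grow to the right and rows downward; lengths in m; the calibration is good to about 2 mm. A picture is of the moment at which its call begins. camera_model takes no time and is no camera call.
- manip.hand_in(): hands the job in, once; it reports no verdict.
Trained networks look in the newest picture that a camera, given by its name, has taken for a name from the list of things; names that differ only in an ending like _2 or _b are one class to them, and where a whole thing is asked for, a point or a joint stands for the part that bears it (a point fixed in the world has none). Each returns a list of dicts, best first, with "score" (0 to 1); they miss things now and then, are a little off and sometimes report something else, mostly with a low value. They report only what shows in the picture. A call takes as long as a camera call. They do not tell look-alikes from the thing itself.
- viewer.recognise(target, camera): "box" ([left, top, width, height] in pixels, round what is visible of it).
- viewer.regions_of(target, camera): "region" (400x640 bool, what is visible of it) and "box" ([left, top, width, height] in pixels, round what is visible of it).
- viewer.spot_point(target, camera): "position" ([column, row] in pixels: a listed point, or the origin of a listed thing).
The state is a dict: "clock": time; "joint_pos": joint angles; "joint_velocities": joint speeds; "tau": joint torques, N m; "position": TCP position; "ee_rot": TCP orientation; "ft_force": force on the tool from outside, world axes, zero at the start; "torque": the same for the moment, N m; "grip_width": opening from 0.0 (shut) to 1.0 (fully open).
Only numpy, scipy, OpenCV 4.12 (cv2) and the standard library are available. Lean on these libraries where they do the work, as an engineer would, in place of code of your own. Each camera call takes 0.05 s, during which the arm holds its last target.

### The job

Close the open white tub on the bakery bench: of the three loose grey lids take the one that fits its mouth, lower it in with its two ears through the two notches, and twist it clockwise (seen from above) until it is fully home, its grip bar in line with the two ribs on the outside of the tub. Let go of it, and see that the other two lids are left lying right way up on the bench.

Things in the scene. Friction and masses are not known exactly. Their poses are not given: they have to be found in the camera images.
- tub_mouth (a point): Open white plastic tub, 140 mm wide, 100 tall, fixed. Point: centre of the mouth, level with the rim top; z up, x at one of two opposite ribs on its outside. The mouth is an 8 mm thick flange with an 88 mm round hole and two opposite notches 42 mm wide, reaching 58 mm from centre, 60 deg anticlockwise (from above) of the ribs. Stops under the flange end the lid's turn with its bar along x, either way.
- lid_mid_bar (a point): Middle-sized grey lid, the one that fits: disc 124 mm wide, 8 thick; upright bar on top 70 long, 16 thick, 44 tall; below, a 70 mm plug 21 deep, with two ears at its foot in line with the bar, 104 over the tips, 20 wide, 8 thick. Point: middle of the bar, 22 over the disc, 51 over the lid's foot; x along bar, z up. 0.2 kg. Seated: point 30 above tub_mouth; then turns freely 60 deg clockwise.
- lid_small_bar (a point): Smallest grey lid, of the same make and the same bar and heights: disc 92 mm wide, plug 52, ears 74 over the tips. Too small for the tub: its ears do not catch. Point: middle of the bar, 51 mm above the lid's foot; x along the bar, z up.
- lid_large_bar (a point): Largest grey lid, of the same make and the same bar and heights: disc 156 mm wide, plug 100, ears 136 over the tips. Too large for the tub: its plug does not enter. Point: middle of the bar, 51 mm above the lid's foot; x along the bar, z up.
Things that resemble listed ones, but are neither listed nor needed, are in the scene too. Leave any yellow look-alike of the part that bears tub_mouth alone.

How it is judged:
By the outcome, as a careful person would: the job done as asked, in the order asked, and still so for the second after the job is handed in, with the robot touching nothing.
It also fails if it takes over 45 s, if anything falls off the work surface, if the arm or the gripper's body presses on something with over 40 N, if the wrist force passes 120 N, or if a joint passes its speed limit or range.

## Working session

There is one attempt and no reset: what is moved stays moved. The work goes in short steps, Python scripts to look and compute and a tool call to move; the robot and the scene stay as the last step left them, time stands still between calls to the robot, and variables do not carry over. Pictures are saved under pics/ and viewed, and the job is handed in when it is done.

Besides the shell and the picture viewer there is one more tool, called as name(argument=value, ...), one argument or row to a line, values as JSON. send_rows: Moves the arm, as the interface text tells. Its arguments: {"type":"object","properties":{"grip":{"type":"array","items":{"type":"number"}},"offset":{"type":"array","items":{"type":"array","items":{"type":"number"}}},"twist":{"type":"array","items":{"type":"number"}},"newtons":{"type":"number"}},"required":["grip","offset","twist"]}

```bash
mkdir -p pics
cat > h.py <<'E'
import numpy as np, cv2
from workcell import monitor, viewer, manip
from scipy.spatial.transform import Rotation as Rn
def bp(cam,px,depth,win=0):
    m=viewer.camera_model(cam);K=np.array(m["camera_matrix"]);R=np.array(m["R"]);t=np.array(m["t"])
    px=np.atleast_2d(px).astype(float);d=np.atleast_1d(depth)
    c=np.c_[(px[:,0]-K[0,2])/K[0,0]*d,(px[:,1]-K[1,2])/K[1,1]*d,d]
    return (c-t)@R
def onplane(cam,px,z):
    a=bp(cam,px,1.0)[0];m=viewer.camera_model(cam);C=-np.array(m["R"]).T@np.array(m["t"])
    return C+(a-C)*(z-C[2])/(a[2]-C[2])
def cloud(cam,D):
    v,u=np.nonzero(D>0);P=bp(cam,np.c_[u,v],D[v,u]);return P,u,v
E
python3 - <<'E'
from h import *
o=monitor.get_obs();print({k:np.round(v,3) for k,v in o.items()})
print(manip.tcp_to_grasp)
for c in ("top","scene"):
    I,D=viewer.camera(c);cv2.imwrite(f"pics/{c}0.png",I);np.savez(f"{c}0.npz",I=I,D=D)
    for n in ("tub_mouth","lid_mid_bar","lid_small_bar","lid_large_bar"):
        for r in viewer.spot_point(n,c)[:3]:
            z=.1 if n=="tub_mouth" else .051
            print(c,n,round(r["score"],2),np.round(r["position"],1),np.round(onplane(c,r["position"],z),3))
E
```

```text
{'clock': np.float64(0.0), 'joint_pos': array([-1.283,  0.333, -0.065,  1.461,  0.022,  1.35 , -0.089]), 'joint_velocities': array([-0.001, -0.   , -0.001, -0.002, -0.001, -0.001, -0.001]), 'tau': array([ 1.0000e-03, -6.2544e+01,  4.9000e-02, -3.9160e+01,  1.6000e-02,
        1.0000e-02, -0.0000e+00]), 'position': array([0.191, 0.595, 0.231]), 'ee_rot': array([ 0.109,  0.699, -0.11 ,  0.699]), 'ft_force': array([-0.513,  0.055, -0.514]), 'torque': array([ 0.018,  0.047, -0.029]), 'grip_width': np.float64(1.003)}
0.0187
top tub_mouth 0.85 [153.  275.7] [0.317 0.372 0.1  ]
top tub_mouth 0.63 [227.6 198.9] [0.494 0.211 0.1  ]
top lid_mid_bar 0.9 [364.5 214.8] [ 0.467 -0.109  0.051]
top lid_mid_bar 0.16 [228.9 199. ] [0.499 0.217 0.051]
top lid_small_bar 0.92 [407.9 132.8] [ 0.67  -0.213  0.051]
top lid_large_bar 0.75 [453.8 212.5] [ 0.477 -0.324  0.051]
scene tub_mouth 0.86 [348.8 124.8] [0.314 0.379 0.1  ]
scene tub_mouth 0.64 [362.  166.2] [0.483 0.203 0.1  ]
scene lid_mid_bar 0.92 [281.1 236.9] [ 0.466 -0.1    0.051]
scene lid_small_bar 0.69 [317.3 309.5] [ 0.657 -0.201  0.051]
scene lid_large_bar 0.88 [208.5 299.5] [ 0.478 -0.317  0.051]
```

View pics/top0.png

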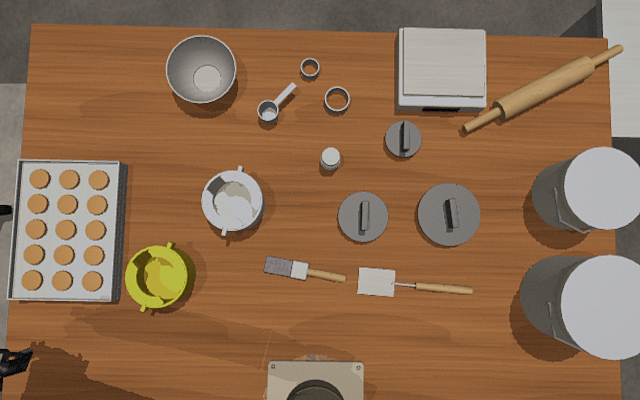

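View pics/scene0.png

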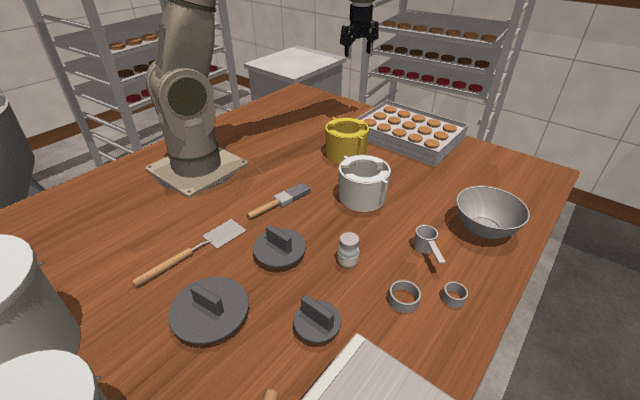

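The white tub is at top-view px (233,201). The yellow look-alike is at (157,277), and the middle lid is at (363,217). Next I'll measure them using depth.

```bash
cat > m.py <<'E'
from h import *
def fit(f,cam,c0,lidz=0):
    z=np.load(f);P,u,v=cloud(cam,z["D"])
    return P
def rect(P):
    r=cv2.minAreaRect((P[:,:2]*1000).astype(np.float32));return r
if __name__=="__main__":
  for cam in("top","scene"):
    P=fit(cam+"0.npz",cam,None)
    for nm,c in(("mid",(.467,-.105)),("small",(.663,-.207)),("large",(.477,-.32))):
        q=P[np.hypot(P[:,0]-c[0],P[:,1]-c[1])<.09]
        d=q[(q[:,2]>.022)&(q[:,2]<.036)];b=q[(q[:,2]>.066)&(q[:,2]<.082)]
        print(cam,nm,"disc",len(d),np.round(np.median(d[:,2]),4),cv2.minEnclosingCircle((d[:,:2]*1000).astype(np.float32)),"bar",len(b),np.round(np.median(b[:,2]),4),rect(b))
    q=P[np.hypot(P[:,0]-.49,P[:,1]-.207)<.1]
    r=q[(q[:,2]>.093)&(q[:,2]<.108)]
    print(cam,"rim",len(r),np.median(r[:,2]),cv2.minEnclosingCircle((r[:,:2]*1000).astype(np.float32)),rect(r))
    # plot rim map
    im=np.zeros((440,440,3),np.uint8)
    for p in q:
        x=int(220-(p[1]-.207)*2000);y=int(220-(p[0]-.49)*2000)
        h=p[2]
        if 0<=x<440 and 0<=y<440 and h>.01: cv2.circle(im,(x,y),2,(0,255,0) if .093<h<.108 else (255,int(max(0,min(255,h*2500))),0),-1)
    cv2.imwrite(f"pics/rim_{cam}.png",im)
z=np.load("top0.npz")["I"];cv2.imwrite("pics/topz.png",cv2.resize(z[155:245,185:285],None,fx=6,fy=6,interpolation=cv2.INTER_CUBIC))
E
python3 m.py
```

```text
top mid disc 1750 0.0292 ((464.3100280761719, -106.45336151123047), 61.78746032714844) bar 206 0.0728 ((464.12738037109375, -106.24466705322266), (15.83067798614502, 69.23482513427734), 87.84485626220703)
top small disc 841 0.0292 ((683.6957397460938, -211.61854553222656), 70.91797637939453) bar 196 0.0732 ((659.393310546875, -204.001220703125), (69.52203369140625, 16.86563491821289), 0.4200988709926605)
top large disc 2806 0.0292 ((473.6549377441406, -317.737060546875), 78.28723907470703) bar 211 0.0732 ((473.9232177734375, -316.7809143066406), (67.8569107055664, 16.703092575073242), 5.948441028594971)
top rim 1470 0.0998826042912838 ((491.2359924316406, 202.84127807617188), 81.68550109863281) ((491.337890625, 202.41171264648438), (138.92437744140625, 137.77732849121094), 33.020450592041016)
scene mid disc 1262 0.0281 ((466.7076416015625, -107.58277893066406), 63.1411247253418) bar 178 0.0714 ((466.5054626464844, -108.39871215820312), (68.95381164550781, 16.70994758605957), 0.6117938756942749)
scene small disc 1061 0.0283 ((661.6375122070312, -205.91993713378906), 46.72890090942383) bar 311 0.0718 ((661.57763671875, -206.6148681640625), (68.42406463623047, 16.520132064819336), 0.1044175997376442)
scene large disc 3631 0.0282 ((475.32598876953125, -319.13348388671875), 79.58267211914062) bar 281 0.0718 ((476.1029968261719, -319.0953063964844), (69.78292846679688, 16.983684539794922), 6.924984455108643)
scene rim 741 0.09838674538749534 ((489.84112548828125, 197.94630432128906), 83.17143249511719) ((492.9472351074219, 199.62875366210938), (136.9925079345703, 141.44268798828125), 31.249597549438477)
```

```bash
python3 -c "
import cv2,numpy as np
a=cv2.imread('pics/rim_top.png');b=cv2.imread('pics/rim_scene.png');cv2.imwrite('pics/rim2.png',cv2.resize(np.hstack([a,b]),(800,400)))"
```

```text
(no output)
```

View pics/rim2.png

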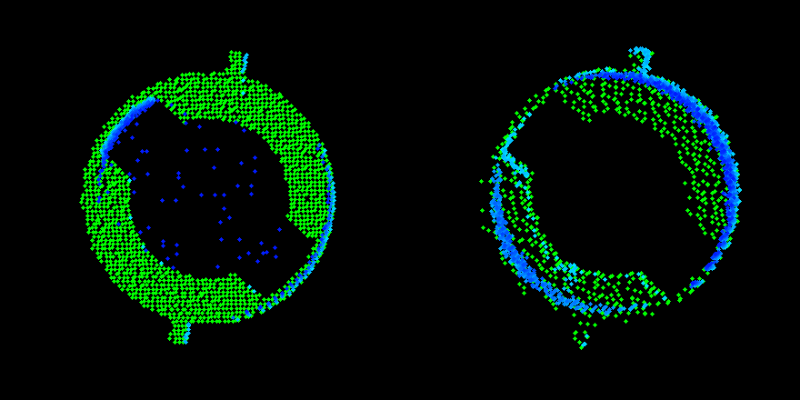

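View pics/topz.png

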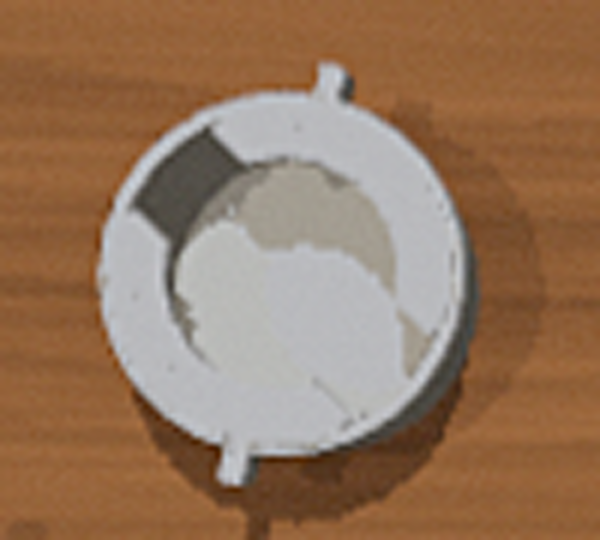

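```bash
cat > p.py <<'E'
import sys
from h import *
def st():
    o=monitor.get_obs();R=Rn.from_quat(o["ee_rot"]).as_matrix();return o,R
def goal(x,y,z,yaw=None):
    o,R=st();d=R.T@(np.array([x,y,z])-o["position"])*1000
    # jaw-perp yaw = direction of tool z in world ; bar along tool z
    b=np.degrees(np.arctan2(R[1,2],R[0,2]))
    tw=None
    if yaw is not None:
        dy=(yaw-b+90)%180-90; tw=-dy
    print("t",round(o["clock"],2),"pos",np.round(o["position"],4),"baryaw",round(b,1),"j",np.round(o["joint_pos"],2),"F",np.round(o["ft_force"],1),"w",round(float(o["grip_width"]),3),"xaxis",np.round(R[:,0],3))
    print("offset",np.round(d,1),"twist",None if tw is None else round(tw,1))
if __name__=="__main__": goal(*map(float,sys.argv[1:]))
E
python3 p.py .45 .3 .2 -1; python3 p.py .4655 -.107 .15 -1
python3 - <<'E'
from h import *
P,_,_=cloud("top",np.load("top0.npz")["D"])
from scipy.optimize import least_squares
q=P[np.hypot(P[:,0]-.4915,P[:,1]-.2025)<.1];r=q[(q[:,2]>.095)&(q[:,2]<.105)]
rr=np.hypot(r[:,0]-.4915,r[:,1]-.2025);a=np.arctan2(r[:,1]-.2025,r[:,0]-.4915)
rib=r[rr>.0735]
for s in(1,-1):
    k=rib[s*(rib[:,0]-.49)>0];print(len(k),k.mean(0),np.degrees(np.arctan2(*(k.mean(0)[:2]-[.4915,.2025])[::-1])))
k1=rib[rib[:,0]>.49].mean(0);k2=rib[rib[:,0]<.49].mean(0);print("rib yaw",np.degrees(np.arctan2(k1[1]-k2[1],k1[0]-k2[0])),(k1+k2)/2)
# outer edge circle
pts=[]
for b in np.radians(np.arange(-180,180,5)):
    m=(np.abs((a-b+np.pi)%(2*np.pi)-np.pi)<.06)&(rr<.0725)&(rr>.05)
    if m.sum()>5: i=np.argmax(np.where(m,rr,0));pts.append(r[i,:2])
pts=np.array(pts);s=least_squares(lambda p:np.hypot(pts[:,0]-p[0],pts[:,1]-p[1])-p[2],[.49,.2,.07],loss="soft_l1",f_scale=.001);print(s.x)
E
```

```text
t 0.5 pos [0.1911 0.5951 0.2313] baryaw -17.8 j [-1.28  0.33 -0.06  1.46  0.02  1.35 -0.09] F [-0.1 -0.6 -0.4] w 0.999 xaxis [ 0.  0. -1.]
offset [  31.3 -201.8  336.7] twist -16.8
t 0.5 pos [0.1911 0.5951 0.2313] baryaw -17.8 j [-1.28  0.33 -0.06  1.46  0.02  1.35 -0.09] F [-0.1 -0.6 -0.4] w 0.999 xaxis [ 0.  0. -1.]
offset [  81.3 -584.6  475.9] twist -16.8
14 [0.56769802 0.18634392 0.09873202] -11.971000419025625
17 [0.41518269 0.21838905 0.09834426] 168.23918601253567
rib yaw -11.865865501874126 [0.49144035 0.20236648 0.09853814]
[0.49108739 0.20244111 0.0690837 ]
```

send_rows(
  grip=[0, 0, 0, 0, 0],
  offset=[
    [0, -20, 34],
    [0, -40, 67],
    [0, -60, 101],
    [0, -80, 134],
    [0, -100, 168],
  ],
  twist=[0, 0, 0, 0, 0],
  newtons=60,
)

```text
clock: 0.92
position: [0.3214, 0.447, 0.2315]
ee_rot: [0.11, 0.699, -0.109, 0.699]
ft_force: [-0.7, 0.5, -0.1]
grip_width: 0.998
```

send_rows(
  grip=[0, 0, 0, 0, 0],
  offset=[
    [0, -20, 34],
    [0, -40, 67],
    [0, -60, 101],
    [0, -80, 134],
    [0, -100, 168],
  ],
  twist=[0, 0, 0, 0, 0],
)

```text
clock: 1.33
position: [0.4508, 0.3003, 0.2316]
ee_rot: [0.11, 0.698, -0.109, 0.699]
ft_force: [-0.1, 0.5, 0.0]
grip_width: 1.002
```

```bash
python3 p.py .4655 -.107 .15 -1
```

```text
t 1.33 pos [0.4508 0.3003 0.2316] baryaw -17.8 j [-0.84  0.14  0.18  1.69 -0.03  1.31  0.61] F [-0.1  0.5  0. ] w 1.002 xaxis [ 0.     0.001 -1.   ]
offset [  81.4 -383.4  138.5] twist -16.8
```

send_rows(
  grip=[0, 0, 0, 0, 0],
  offset=[
    [0, -38, 14],
    [0, -76, 28],
    [0, -115, 42],
    [0, -153, 55],
    [0, -192, 69],
  ],
  twist=[-4, -8, -12, -16, -17],
)

```text
clock: 1.75
position: [0.4565, 0.0962, 0.2315]
ee_rot: [0.004, 0.707, -0.003, 0.707]
ft_force: [1.3, 0.5, 0.1]
grip_width: 0.999
```

```bash
python3 p.py .4655 -.107 .15 -1
```

```text
t 1.75 pos [0.4565 0.0962 0.2315] baryaw -0.6 j [-0.64 -0.04  0.32  1.88  0.01  1.3   1.25] F [1.3 0.5 0.1] w 0.999 xaxis [ 0.     0.001 -1.   ]
offset [  81.3 -203.2   10.9] twist 0.4
```

send_rows(
  grip=[0, 0, 0, 0, 0],
  offset=[
    [0, -40, 2],
    [0, -80, 5],
    [0, -120, 7],
    [0, -161, 9],
    [0, -202, 11],
  ],
  twist=[0, 0, 0, 0, 0],
)

```text
clock: 2.17
position: [0.4647, -0.1061, 0.2317]
ee_rot: [0.005, 0.707, -0.005, 0.707]
ft_force: [1.0, -0.0, 0.1]
grip_width: 1.004
```

```bash
python3 p.py .4655 -.107 .038 -1
python3 - <<'E'
from h import *
I,D=viewer.camera("scene");cv2.imwrite("pics/s1.png",I)
E
```

```text
t 2.17 pos [ 0.4647 -0.1061  0.2317] baryaw -0.8 j [-0.43 -0.03  0.56  1.86  0.01  1.3   1.68] F [ 1.  -0.   0.1] w 1.004 xaxis [ 0.001  0.001 -1.   ]
offset [193.7  -1.    0.6] twist 0.2
```

View pics/s1.png

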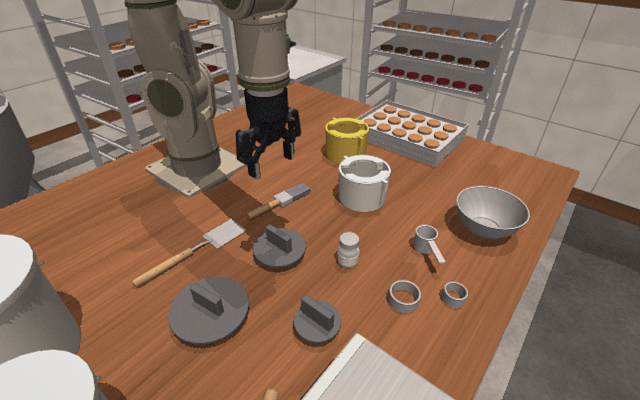

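The open gripper at px (270,150) is straight above the middle lid at (279,245), with the jaws across the bar. I'll lower it.

send_rows(
  grip=[0, 0, 0, 0, 0],
  offset=[
    [40, 0, 0],
    [80, -1, 0.5],
    [120, -1, 0.5],
    [155, -1, 0.5],
    [180, -1, 0.5],
  ],
  twist=[0, 0, 0, 0, 0],
)

```text
clock: 2.63
position: [0.4641, -0.105, 0.0486]
ee_rot: [0.005, 0.708, -0.005, 0.706]
ft_force: [0.3, 0.2, 0.3]
grip_width: 0.994
```

send_rows(
  grip=[0, 255, 255, 255, 255],
  offset=[
    [13, 0, 0],
    [13, 0, 0],
    [13, 0, 0],
    [13, 0, 0],
    [13, 0, 0],
  ],
  twist=[0, 0, 0, 0, 0],
)

```text
clock: 3.05
position: [0.4666, -0.1052, 0.0397]
ee_rot: [0.005, 0.706, -0.005, 0.708]
ft_force: [0.1, -0.1, 0.3]
grip_width: 0.456
```

send_rows(
  grip=[255, 255, 255, 255, 255],
  offset=[
    [0, 0, 0],
    [0, 0, 0],
    [0, 0, 0],
    [0, 0, 0],
    [0, 0, 0],
  ],
  twist=[0, 0, 0, 0, 0],
)

```text
clock: 3.47
position: [0.4664, -0.1052, 0.0394]
ee_rot: [0.005, 0.706, -0.005, 0.708]
ft_force: [-1.1, -0.2, 6.7]
grip_width: 0.183
```

send_rows(
  grip=[255, 255, 255, 255, 255],
  offset=[
    [-10, 0, 0],
    [-30, 0, 0],
    [-65, 0, 0],
    [-105, 0, 0],
    [-145, 0, 0],
  ],
  twist=[0, 0, 0, 0, 0],
)

```text
clock: 3.88
position: [0.4644, -0.1055, 0.1853]
ee_rot: [0.005, 0.707, -0.005, 0.707]
ft_force: [1.9, 0.4, -2.9]
grip_width: 0.179
```

```bash
python3 p.py .4915 .202 .184 48.3
python3 - <<'E'
from h import *
I,D=viewer.camera("scene");cv2.imwrite("pics/s2.png",I)
E
```

```text
t 3.88 pos [ 0.4644 -0.1055  0.1853] baryaw -0.9 j [-0.44  0.02  0.58  1.93 -0.01  1.2   1.7 ] F [ 1.9  0.4 -2.9] w 0.179 xaxis [-0.001 -0.    -1.   ]
offset [  1.2 307.9  22.4] twist -49.2
```

View pics/s2.png

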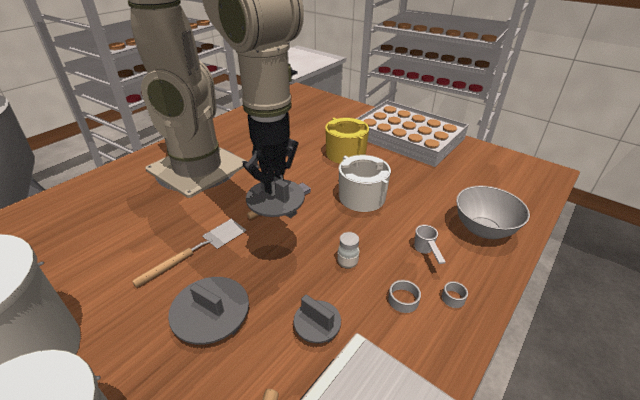

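send_rows(
  grip=[255, 255, 255, 255, 255],
  offset=[
    [0, 25, 2],
    [0, 60, 5],
    [0, 95, 8],
    [0, 130, 10],
    [0, 165, 12],
  ],
  twist=[-4, -9, -14, -19, -25],
)

```text
clock: 4.35
position: [0.4795, 0.0611, 0.1839]
ee_rot: [-0.149, 0.691, 0.149, 0.691]
ft_force: [0.8, -0.7, -2.9]
grip_width: 0.182
```

```bash
python3 p.py .4915 .202 .184 48.3
```

```text
t 4.35 pos [0.4795 0.0611 0.1839] baryaw 24.4 j [-0.62  0.04  0.41  1.91 -0.02  1.19  1.79] F [ 0.8 -0.7 -2.9] w 0.182 xaxis [ 0.001  0.    -1.   ]
offset [-1.000e-01  1.233e+02  6.910e+01] twist -23.9
```

send_rows(
  grip=[255, 255, 255, 255, 255],
  offset=[
    [0, 28, 16],
    [0, 58, 33],
    [0, 86, 48],
    [0, 110, 62],
    [0, 123, 69],
  ],
  twist=[-5, -10, -15, -20, -24],
)

```text
clock: 4.77
position: [0.4917, 0.204, 0.1835]
ee_rot: [-0.291, 0.644, 0.292, 0.644]
ft_force: [-0.7, 0.4, -1.8]
grip_width: 0.175
```

send_rows(
  grip=[255, 255, 255, 255, 255],
  offset=[
    [0, 0, 0],
    [0, 0, 0],
    [0, 0, 0],
    [0, 0, 0],
    [0, 0, 0],
  ],
  twist=[0, 0, 0, 0, 0],
)

```text
clock: 5.18
position: [0.4925, 0.199, 0.1835]
ee_rot: [-0.288, 0.646, 0.288, 0.646]
ft_force: [-0.3, 0.3, -2.6]
grip_width: 0.175
```

```bash
python3 p.py .4915 .202 .184 48.3
cat > look.py <<'E'
from h import *
import sys
tag=sys.argv[1];zd=float(sys.argv[2])
from scipy.optimize import least_squares
for cam in("top","scene"):
    I,D=viewer.camera(cam);cv2.imwrite(f"pics/{cam}_{tag}.png",I);np.savez(f"{cam}_{tag}.npz",I=I,D=D)
    P,u,v=cloud(cam,D);q=P[np.hypot(P[:,0]-.4915,P[:,1]-.202)<.1]
    d=q[abs(q[:,2]-zd)<.006]
    if len(d)<10: print("few");continue
    c=d[:,:2].mean(0);a=np.arctan2(d[:,1]-.202,d[:,0]-.4915);rr=np.hypot(d[:,0]-.4915,d[:,1]-.202);pts=[]
    for b in np.radians(np.arange(-180,180,4)):
        m=(np.abs((a-b+np.pi)%(2*np.pi)-np.pi)<.05)&(rr>.054)&(rr<.07)
        if m.sum()>2: pts.append(d[np.argmax(np.where(m,rr,0)),:2])
    pts=np.array(pts)
    s=least_squares(lambda p:np.hypot(pts[:,0]-p[0],pts[:,1]-p[1])-.0615,[.4915,.202],loss="soft_l1",f_scale=.0015)
    print(cam,len(d),np.median(d[:,2]),len(pts),"disc centre",s.x.round(4))
E
python3 look.py 3 .174
```

```text
t 5.18 pos [0.4925 0.199  0.1835] baryaw 48.1 j [-0.73  0.16  0.29  1.79 -0.05  1.2   1.98] F [-0.3  0.3 -2.6] w 0.175 xaxis [ 0.  0. -1.]
offset [-0.5  2.8  1.6] twist -0.2
top 757 0.17346602115435406 35 disc centre [0.4907 0.2005]
scene 705 0.1723001162664735 56 disc centre [0.4925 0.1985]
```

```bash
python3 -c "
import cv2,numpy as np
a=cv2.imread('pics/top_3.png')[140:260,170:300];b=cv2.imread('pics/scene_3.png')[90:210,300:430];cv2.imwrite('pics/c3.png',cv2.resize(np.hstack([a,b]),None,fx=3,fy=3))"
```

```text
(no output)
```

View pics/c3.png

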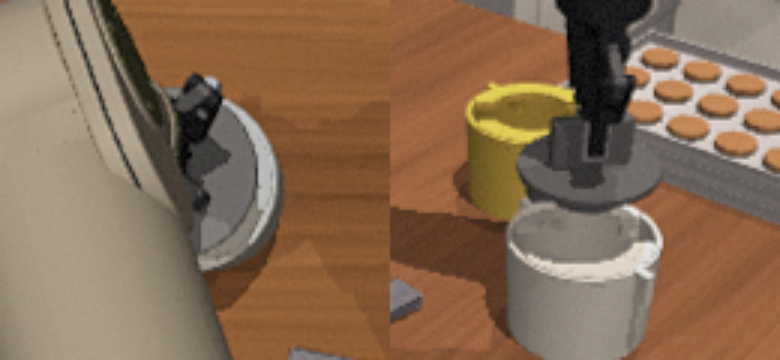

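The right crop shows the lid held level over the white tub. I'll lower it in stages and watch the force.

send_rows(
  grip=[255, 255, 255, 255, 255],
  offset=[
    [10, 1, 1.5],
    [20, 1, 1.5],
    [30, 1, 1.5],
    [38, 1, 1.5],
    [44, 1, 1.5],
  ],
  twist=[0, 0, 0, 0, 0],
)

```text
clock: 5.7
position: [0.492, 0.2016, 0.1375]
ee_rot: [-0.289, 0.646, 0.289, 0.645]
ft_force: [-0.1, 0.2, -1.1]
grip_width: 0.18
```

send_rows(
  grip=[255, 255, 255, 255, 255],
  offset=[
    [4, 0, 0],
    [8, 0, 0],
    [12, 0, 0],
    [16, 0, 0],
    [16, 0, 0],
  ],
  twist=[0, 0, 0, 0, 0],
)

```text
clock: 6.12
position: [0.4923, 0.2018, 0.1226]
ee_rot: [-0.289, 0.646, 0.289, 0.645]
ft_force: [-0.1, -0.1, -3.0]
grip_width: 0.184
```

No contact, so the ears passed freely (foot at z≈0.083). I'll seat it.

send_rows(
  grip=[255, 255, 255, 255, 255],
  offset=[
    [1, 0, 0],
    [2, 0, 0],
    [3, 0, 0],
    [4, 0, 0],
    [4, 0, 0],
  ],
  twist=[0, 0, 0, 0, 0],
)

```text
clock: 6.53
position: [0.4925, 0.2019, 0.1192]
ee_rot: [-0.289, 0.646, 0.289, 0.645]
ft_force: [0.3, 0.4, -1.7]
grip_width: 0.178
```

```bash
python3 p.py .4915 .202 .118 -11.8; python3 look.py 4 .109
```

```text
t 6.53 pos [0.4925 0.2019 0.1192] baryaw 48.2 j [-0.72  0.22  0.28  1.86 -0.07  1.07  2.  ] F [ 0.3  0.4 -1.7] w 0.178 xaxis [-0.  0. -1.]
offset [ 1.2  0.8 -0.6] twist 60.0
top 691 0.10879215627678715 36 disc centre [0.4911 0.1993]
scene 690 0.10789598828666216 60 disc centre [0.4925 0.2014]
```

send_rows(
  grip=[255, 255, 255, 255, 255],
  offset=[
    [0.5, 0, 0],
    [1, 0, 0],
    [1, 0, 0],
    [1, 0, 0],
    [1, 0, 0],
  ],
  twist=[0, 0, 0, 6, 12],
)

```text
clock: 7.05
position: [0.4927, 0.2021, 0.1185]
ee_rot: [-0.218, 0.672, 0.218, 0.673]
ft_force: [-0.9, 0.4, -0.9]
grip_width: 0.179
```

send_rows(
  grip=[255, 255, 255, 255, 255],
  offset=[
    [0, 0, 0],
    [0, 0, 0],
    [0, 0, 0],
    [0, 0, 0],
    [0, 0, 0],
  ],
  twist=[5, 10, 15, 20, 25],
)

```text
clock: 7.47
position: [0.4927, 0.2022, 0.1185]
ee_rot: [-0.067, 0.704, 0.068, 0.704]
ft_force: [-0.3, 0.4, -1.4]
grip_width: 0.179
```

```bash
python3 p.py .4915 .202 .118 -11.8; python3 -c "
from h import *;print(monitor.get_obs()['torque'].round(2))"
```

```text
t 7.47 pos [0.4927 0.2022 0.1185] baryaw 11.0 j [-0.79  0.23  0.36  1.86 -0.09  1.07  1.36] F [-0.3  0.4 -1.4] w 0.179 xaxis [ 0.     0.001 -1.   ]
offset [ 0.5  0.  -1.2] twist 22.8
[0.11 0.01 0.03]
```

send_rows(
  grip=[255, 255, 255, 255, 255],
  offset=[
    [0, 0, 0],
    [0, 0, 0],
    [0, 0, 0],
    [0, 0, 0],
    [0, 0, 0],
  ],
  twist=[5, 10, 15, 19, 21],
)

```text
clock: 7.88
position: [0.4927, 0.2023, 0.1185]
ee_rot: [0.062, 0.704, -0.062, 0.705]
ft_force: [-0.1, 0.7, -1.2]
grip_width: 0.181
```

```bash
python3 p.py .4915 .202 .118 -11.8; python3 -c "
from h import *;print(monitor.get_obs()['torque'].round(2))"
```

```text
t 7.88 pos [0.4927 0.2023 0.1185] baryaw -10.0 j [-0.83  0.23  0.4   1.86 -0.1   1.07  1.01] F [-0.1  0.7 -1.2] w 0.181 xaxis [ 0.     0.001 -1.   ]
offset [ 0.5 -0.5 -1.1] twist 1.8
[ 0.12  0.02 -0.02]
```

Now I'll creep up to the stop, watching the torque.

send_rows(
  grip=[255, 255, 255, 255, 255],
  offset=[
    [0, 0, 0],
    [0, 0, 0],
    [0, 0, 0],
    [0, 0, 0],
    [0, 0, 0],
  ],
  twist=[1, 2, 3, 3, 3],
)

```text
clock: 8.3
position: [0.4926, 0.2019, 0.1184]
ee_rot: [0.079, 0.703, -0.079, 0.703]
ft_force: [-1.4, -0.2, 1.2]
grip_width: 0.177
```

```bash
python3 p.py .4915 .202 .118 -11.8; python3 -c "
from h import *;print(monitor.get_obs()['torque'].round(2))"
```

```text
t 8.3 pos [0.4926 0.2019 0.1184] baryaw -12.8 j [-0.83  0.23  0.41  1.86 -0.1   1.07  0.96] F [-1.4 -0.2  1.2] w 0.177 xaxis [-0.  0. -1.]
offset [ 0.4 -0.1 -1.1] twist -1.0
[-0.01  0.15 -0.02]
```

send_rows(
  grip=[255, 255, 255, 255, 255],
  offset=[
    [0, 0, 0],
    [0, 0, 0],
    [0, 0, 0],
    [0, 0, 0],
    [0, 0, 0],
  ],
  twist=[1, 2, 3, 3, 3],
)

```text
clock: 8.72
position: [0.4923, 0.2012, 0.1185]
ee_rot: [0.096, 0.701, -0.097, 0.7]
ft_force: [-5.5, -5.0, 6.4]
grip_width: 0.175
```

```bash
python3 p.py .4915 .202 .118 -11.8; python3 -c "
from h import *;print(monitor.get_obs()['torque'].round(2))"; python3 look.py 5 .108; python3 -c "
import cv2,numpy as np
a=cv2.imread('pics/top_5.png')[140:260,170:300];b=cv2.imread('pics/scene_5.png')[110:230,300:430];cv2.imwrite('pics/c5.png',cv2.resize(np.hstack([a,b]),None,fx=3,fy=3))"
```

```text
t 8.72 pos [0.4923 0.2012 0.1185] baryaw -15.7 j [-0.84  0.23  0.41  1.86 -0.1   1.07  0.91] F [-5.5 -5.   6.4] w 0.175 xaxis [-0.001 -0.001 -1.   ]
offset [ 0.5  0.5 -1. ] twist -3.9
[-0.87  0.75  1.56]
top 760 0.10825197880694415 44 disc centre [0.4899 0.1975]
scene 729 0.10716848891142236 60 disc centre [0.492  0.2001]
```

View pics/c5.png

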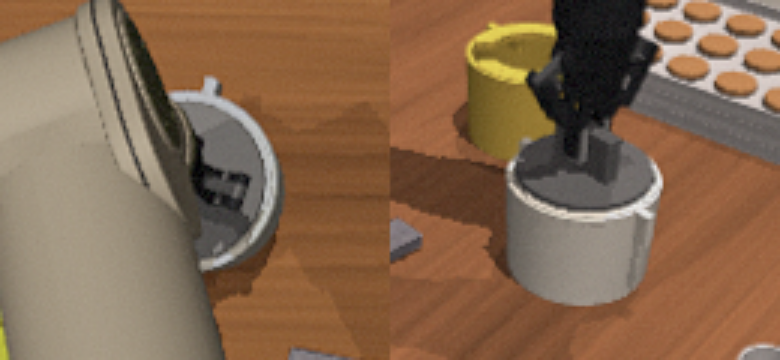

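The torque jumped to 1.6 N·m, so the lid is at the stop, with the bar close to the rib line. I'll release and lift off.

send_rows(
  grip=[255, 180, 120, 60, 0],
  offset=[
    [0, 0, 0],
    [0, 0, 0],
    [0, 0, 0],
    [0, 0, 0],
    [0, 0, 0],
  ],
  twist=[-1, -1, -1, -1, -1],
)

```text
clock: 9.23
position: [0.4927, 0.202, 0.1183]
ee_rot: [0.091, 0.701, -0.091, 0.701]
ft_force: [0.6, 0.3, -0.8]
grip_width: 0.712
```

send_rows(
  grip=[0, 0, 0, 0, 0],
  offset=[
    [0, 0, 0],
    [0, 0, 0],
    [0, 0, 0],
    [-5, 0, 0],
    [-15, 0, 0],
  ],
  twist=[0, 0, 0, 0, 0],
)

```text
clock: 9.65
position: [0.492, 0.2016, 0.1329]
ee_rot: [0.091, 0.702, -0.092, 0.701]
ft_force: [-0.3, 0.5, -0.2]
grip_width: 1.001
```

send_rows(
  grip=[0, 0, 0, 0, 0],
  offset=[
    [-30, 0, 0],
    [-60, 0, 0],
    [-90, 0, 0],
    [-120, 0, 0],
    [-150, 0, 0],
  ],
  twist=[0, 0, 0, 0, 0],
)

```text
clock: 10.07
position: [0.4925, 0.2016, 0.286]
ee_rot: [0.092, 0.701, -0.091, 0.701]
ft_force: [1.0, -0.4, -0.6]
grip_width: 0.999
```

send_rows(
  grip=[0, 0, 0, 0, 0],
  offset=[
    [0, 35, 0],
    [0, 70, 0],
    [0, 105, 0],
    [0, 140, 0],
    [0, 175, 0],
  ],
  twist=[0, 0, 0, 0, 0],
)

```text
clock: 10.48
position: [0.5375, 0.3728, 0.2845]
ee_rot: [0.091, 0.701, -0.091, 0.701]
ft_force: [-0.8, -0.5, 0.1]
grip_width: 0.999
```

```bash
python3 p.py .4915 .202 .118 -11.8; python3 look.py 6 .108
python3 - <<'E'
from h import *
for cam in("top","scene"):
    P,_,_=cloud(cam,np.load(f"{cam}_6.npz")["D"])
    q=P[np.hypot(P[:,0]-.4915,P[:,1]-.202)<.06];b=q[abs(q[:,2]-.152)<.008]
    print(cam,len(b),np.median(b[:,2]) if len(b) else 0,cv2.minAreaRect((b[:,:2]*1000).astype(np.float32)) if len(b) else 0)
a=cv2.imread('pics/top_6.png')[140:260,170:300];b=cv2.imread('pics/scene_6.png')[110:230,300:430];cv2.imwrite('pics/c6.png',cv2.resize(np.hstack([a,b]),None,fx=3,fy=3))
E
```

```text
t 10.48 pos [0.5375 0.3728 0.2845] baryaw -14.8 j [-0.94  0.39  0.37  1.31 -0.14  1.47  0.73] F [-0.8 -0.5  0.1] w 0.999 xaxis [ 0.001  0.001 -1.   ]
offset [ 166.3 -177.    -0.9] twist -3.0
top 2036 0.10807059191030755 90 disc centre [0.4899 0.2027]
scene 718 0.10696791815409348 60 disc centre [0.492  0.2009]
top 246 0.15177547005123754 ((490.73468017578125, 202.12477111816406), (16.594318389892578, 69.61351013183594), 76.78575134277344)
scene 124 0.15011372778364465 ((492.0210876464844, 200.63450622558594), (16.52587127685547, 70.13526916503906), 76.2700424194336)
```

View pics/c6.png

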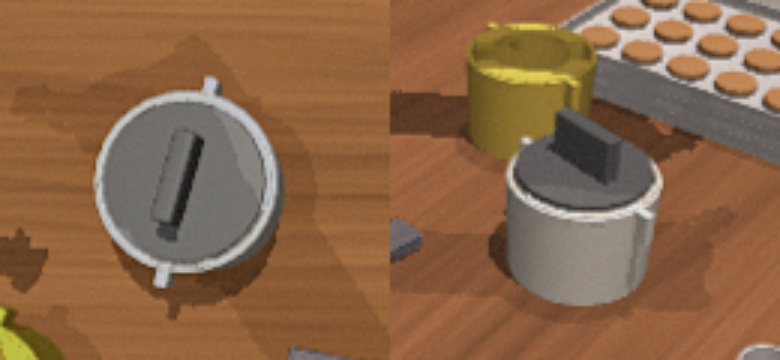

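View pics/scene_6.png

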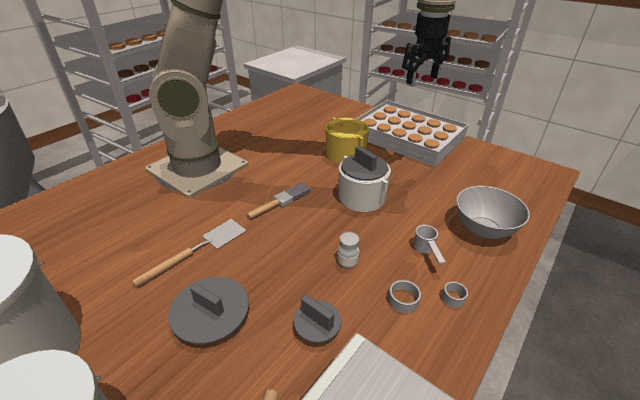

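```bash
python3 -c "
from h import *;print(manip.hand_in())"
```

```text
the job is handed in; nothing more can be done
None
```

The white tub is closed. I lowered the middle lid in with its ears through the notches, turned it clockwise to the stop, and let go. The job was handed in at about 10.6 s.

- **Seating:** the top-camera depth puts the disc top at z = 0.108 m and the bar top at 0.152 m, which is what a seated lid should give. The bar is centred within about 1 mm of the measured tub centre.
- **Turn:** wrist torque rose to about 1.6 N·m at the end of the turn, which I took as the stop. The bar then measured −13.2° (top camera) and −13.7° (scene camera). I measured the ribs at −11.9°, so they disagree by about 1.5°, and I put that down to measurement error.
- **Surroundings:** the last picture shows the small and large lids lying right way up where they were, the yellow tub untouched, and the open gripper well clear of everything.
- **Cameras:** the two cameras disagreed by about 2 mm on positions. I averaged them, and no snag showed in the forces as the lid went in.

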